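# Gauge the handle socket of a mallet head

## Task

Take the depth rod out of its stand and slide it into the handle socket of the sloping mallet head, pushing the stiff cork pad in the socket ahead of it until it is fully home on the bottom. Leave the rod there and slide the gauge post beside it down until the post's end is level with the rod's end, measured along the socket, so that the post keeps the reading. Leave the paper stack, punch and loose mallet alone.

Things in the scene. Friction and masses are not known exactly. Their poses are not given: they have to be found in the camera images.
- jig: Fixed wooden jig on the bench: base board 210 x 220 x 18 mm. Origin: underside, midway (in y) between mallet head and gauge post; z up. It carries the mallet head on its -y side and the gauge post on its +y side, both tipped 30 degrees from vertical, their tops leaning towards the jig's -x side.
- mallet_head: Fixed pale wooden mallet head in the jig: round barrel 80 mm across, 105 mm long, with a dark steel band and a blind handle socket, 20 mm bore, along its axis. Origin: centre of the socket's mouth, 132 mm above the bench. z points out along the socket (30 deg from vertical), y along the jig's y. Socket bottom: rigid, 60 to 90 mm below the mouth.
- depth_rod: Loose depth rod, 160 mm long, 0.14 to 0.28 kg: round steel shaft 16 mm across with an 8 mm long taper at the tip (8 mm across at its end); on top a pale wooden square grip 24 x 24 mm, 45 mm long, sides along x and y. Origin: centre of the tip's end face; z along the rod towards the grip. It starts upright in its stand, 60 mm deep.
- rod_end (a point): Centre of the end face of the depth rod's grip, 160 mm from the tip; axes as the rod's.
- post_end (a point): Centre of the top end face of the gauge post: steel post 16 mm across with a pale wooden square grip on top, 24 x 24 mm, 40 mm long, sides along x and y. Axes as the mallet head's. It slides parallel to the socket, 90 mm to the +y side of its axis; end 55 to 135 mm above the mouth's level, 122 to 133 at the start. About 4 N of friction holds it; push it down or grip and pull it up.
- rod_stand: Fixed wooden block 90 x 90 x 70 mm with an upright hole of 20 mm for the rod, 60 mm deep. Origin: underside centre, z up.
- paper_stack: Bystander: stack of folded paper 75 x 110 x 64 mm; origin underside centre.
- punch: Bystander: dark steel hand punch 140 mm long lying along its x, 20 mm thick; origin on the bench under its handle.
- mallet: Bystander: wooden mallet lying down, head 130 x 75 x 65 mm, handle 28 mm across, reaching to 200 mm along its +y; origin underside centre of the head.
- socket_mouth (a point): Same point as the mallet head's origin. Inside, a cork pad 10 mm thick fills the bore; it starts 14 to 30 mm above the bottom, slides with a steady drag of about 8 N, stays where left, and must be pushed onto the bottom, a hard stop (15 N of push is safely past the drag). Home, the rod's tip is 50 to 80 mm below the mouth and 80 to 110 mm of the rod stay exposed.
Mind the look-alikes: they are no part of the job. What is meant by the depth_rod is not pink or yellow, and is the larger of those in its own colour.

How it is judged (in metres and radians):
On the way, in this order (a step that is already met when the one before it is completed fails the run):
1. the depth rod is fully home on the bottom of the socket, with the cork pad pressed down under it (distance between depth_rod and socket_bottom below 0.0185 m), for 0.2 s.
2. the gauge post's end is level with the rod's end (distance between depth_rod and socket_bottom below 0.0185 m and z of rod_end in the frame of post_end between -0.004 and 0.004 m), for 0.2 s.
At the end, for the whole second after the job is handed in: The rod is within 2.5 mm of fully home: cork pad on the bottom, rod on the pad (16 mm from its tip to the middle of the 12 mm block socket_bottom under the pad); the gauge post's end is level with the rod's end along the socket within 4 mm; all released and at rest (all of step 2 and linear speed of depth_rod below 0.02 m/s); the robot touches nothing.
It fails at once if the paper stack was moved by more than 20 mm (distance of paper_stack from where it was at the start of the episode above 0.02 m).
It fails at once if the punch was moved by more than 20 mm (distance of punch from where it was at the start of the episode above 0.02 m).
It fails at once if the loose mallet was moved by more than 20 mm (distance of mallet from where it was at the start of the episode above 0.02 m).
It also fails if it takes over 58 s, if anything falls off the work surface, if the arm or the gripper's body presses on something with over 40 N, if the wrist force passes 120 N, or if a joint passes its speed limit or range.

## Robot

A 6-joint arm with a two-finger parallel gripper is mounted at the origin on the work surface. World frame = base frame: x ahead of the robot, y to its left, z up, the work surface at z = 0. Lengths are in m, angles in degrees, forces in N, time in s.
With the tool pointing down it reaches from about 0.375 to 0.9 m from the base axis. Payload 3.1 kg.
Tool frame: the origin (TCP) lies on the centre line of the jaws, within the pads' length; the fingertips stand 8 mm ahead of it and the grasp point (between the pads) lies 11 mm behind it; z points along the fingers, y is the line along which they close (so a half turn about z gives the same grasp; the last joint's range is limited). The gripper opens to 87 mm and grips with 3 to 60 N. Pads are 19 mm wide; open, the fingers measure 117 mm over their backs; the gripper's body (75 mm by 190 mm) begins 51 mm behind the grasp point.
Start: joints at [-81.675, 30.224, 82.088, -0, 67.689, -10.227], TCP at [0.199, -0.592, 0.231] pointing down, gripper open.
Joint ranges: [-176.69, 176.69], [-43.24, 126.21], [12.49, 139.97], [-82, 262], [0, 151.66], [-163.58, 163.58]. Speed limits (degrees/s): [159.86, 159.86, 180, 180, 180, 180].

## Interface

Orientations are given as a 3x3 rotation matrix whose columns are the frame's x, y, z axes.
In Python, from rig import * gives the robot as it stands.
- The arm moves only by the tool step_arm, never from a script. Its argument "targets" is a list of rows, each a list of 5 numbers: the opening, from -1 (shut) to 1 (fully open), then the shift along the world's x, y, z normalised to -1 to 1, where 1 is 0.25 m, then the turn about the world's z normalised to -1 to 1, where 1 is 180 degrees. In form: [[fingers, x, y, z, turn], ...]. A call has 1 to 20 rows; each row is the pose to reach, as a shift and turn from the pose commanded when the call began, turning the shorter way round; what a row does not reach only later rows make up. A row lasts 1/10 s, in which the tool goes at most 50 mm and 8.59 degrees, less where a joint would pass 70% of its speed; a pose out of reach is approached as far as the arm can. A call with a number of a shift or a turn outside -1 to 1 is refused whole. A call with a gripper value outside its range is refused whole. The fingers move at their own pace and stop on an object; the grip force is fixed at half the most. Time passes only in rows, so rows that repeat a pose let the fingers close. It gives the time, the measured TCP pose, the force, the opening and the grip force at its end, in the units of the state.
- read_state(): the state, without advancing time (a new reading comes with each control period).
- capture(name): name is "scene" or "top"; returns a dict with "color" (480x640x3 uint8, red, green, blue), "mtx" (3x3 intrinsics, pixels), "pose" (4x4, takes a point from camera to world coordinates). Camera axes: x right, y down, z forward; pixel columns grow to the right and rows downward; lengths in m; the calibration is good to about 2 mm. A picture is of the moment at which its call begins. There is no depth.
- hand_in(): hands the job in; it is judged then, once.
The state is a dict: "time_s": time; "joint_positions": joint angles; "qvel": joint speeds; "tau": joint torques, N m; "position": TCP position; "tcp_rot": TCP orientation; "force": force on the tool from outside, world axes, zero at the start; "moment": the same for the moment, N m; "opening": opening from 0.0 (shut) to 1.0 (fully open); "grasp_force": force on a finger pad.
Only numpy, scipy, OpenCV 4.12 (cv2) and the standard library are available. Lean on these libraries where they do the work, as an engineer would, in place of code of your own. Each camera call takes 0.05 s, during which the arm holds its last target. There are 200 camera calls.

## Working session

There is one attempt and no reset: what is moved stays moved. The work goes in short steps, Python scripts to look and compute and a tool call to move; the robot and the scene stay as the last step left them, time stands still between calls to the robot, and variables do not carry over. Pictures are saved under pics/ and viewed, at most 10 in all, crops included, and the job is handed in when it is done.

Besides the shell and the picture viewer there is one more tool, called after ">>>" by a JSON object that holds its "api" and its "payload". step_arm: Moves the arm, as the interface text tells. Scaled input: -1 to 1 covers 0.25 m each way for a shift and 180 degrees each way for a turn. Its arguments: {"type":"object","properties":{"targets":{"type":"array","items":{"type":"array","items":{"type":"number"}}}},"required":["targets"]}

```bash
ls; mkdir -p pics; python3 - <<'E'
from rig import *
import cv2
for n in ("scene","top"):
    c=capture(n); cv2.imwrite(f"pics/{n}0.png",c["color"][:,:,::-1]); print(n,c["mtx"].round(1).tolist(),c["pose"].round(4).tolist())
s=read_state(); print(s)
E
```

```text
pics
scene [[555.9, 0.0, 327.6], [0.0, 555.9, 237.6], [0.0, 0.0, 1.0]] [[-0.2606, 0.5529, -0.7915, 1.5409], [0.9654, 0.1458, -0.216, 0.2592], [-0.0041, -0.8204, -0.5718, 0.8789], [0.0, 0.0, 0.0, 1.0]]
top [[523.4, 0.0, 318.3], [0.0, 523.4, 236.6], [0.0, 0.0, 1.0]] [[0.0097, -0.9949, 0.1006, 0.4267], [-0.9998, -0.0112, -0.014, 0.0153], [0.0151, -0.1004, -0.9948, 1.6167], [0.0, 0.0, 0.0, 1.0]]
{'time_s': 0.1, 'joint_positions': array([-8.16759948e+01,  3.02735783e+01,  8.21475898e+01, -3.45674630e-05,
        6.76911650e+01, -1.02273050e+01]), 'qvel': array([-0.03965835, -0.23730743, -0.03399752,  0.04196969,  0.03470918,
        0.11830479]), 'tau': array([-4.94096766e-04, -4.40985525e+01, -1.77150285e+01,  6.34858129e-02,
        5.33987966e-02, -4.15103693e-05]), 'position': array([ 0.19877985, -0.59187305,  0.22967822]), 'tcp_rot': array([[ 9.48039095e-01,  3.18153726e-01, -2.84386984e-04],
       [ 3.18153663e-01, -9.48037174e-01,  1.93984513e-03],
       [ 3.47559524e-04, -1.92952778e-03, -9.99998078e-01]]), 'force': array([-0.00167748, -0.14029495,  0.17942859]), 'moment': array([-0.01828615,  0.08241084, -0.04801236]), 'grasp_force': 0.0, 'opening': 0.9984907859135301}
```

View pics/scene0.png

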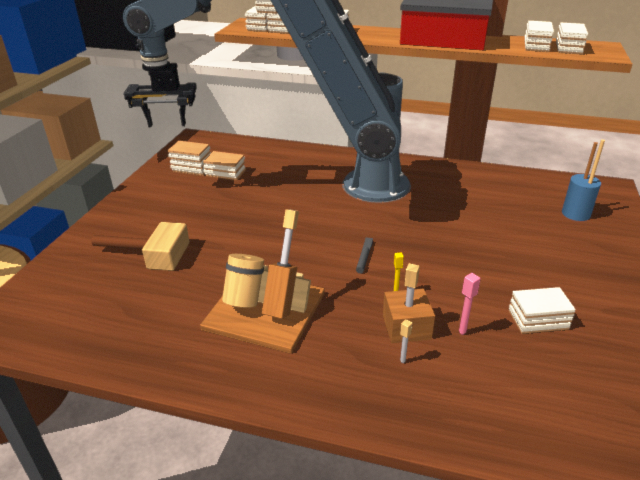

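View pics/top0.png

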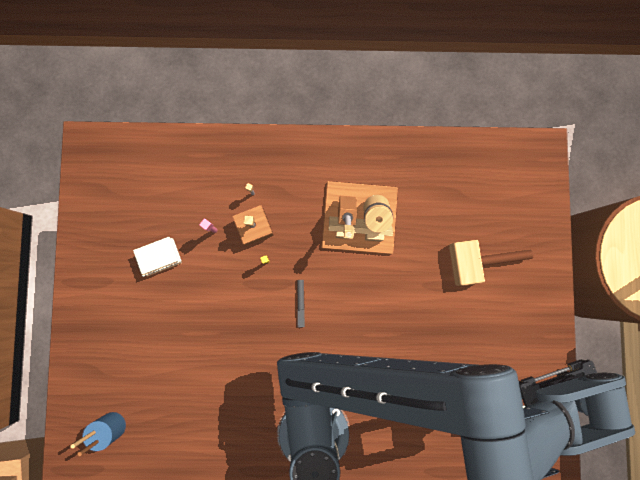

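Candidates for the rod (scene pixel / top pixel): 
- wood and steel rod in the stand: (411,280) / (249,221)
- smaller wood and steel rod standing free: (405,340) / (249,187)
- yellow: (398,270) / (264,259)
- pink: (469,300) / (208,225)

I choose the larger wood and steel rod in the stand. The jig is at (265,300) in scene and (360,218) in top. Next is the close crop.

```bash
python3 - <<'E'
import cv2,numpy as np
s=cv2.imread("pics/scene0.png");t=cv2.imread("pics/top0.png")
r=lambda im,x,y,w,h,k:cv2.resize(im[y:y+h,x:x+w],None,fx=k,fy=k,interpolation=cv2.INTER_CUBIC)
cv2.imwrite("pics/A.png",np.hstack([r(s,200,200,130,150,4),r(s,380,225,70,150,4)]))
cv2.imwrite("pics/B.png",np.hstack([r(t,320,178,80,80,6),r(t,228,178,52,80,6)]))
E
```

```text
(no output)
```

View pics/A.png

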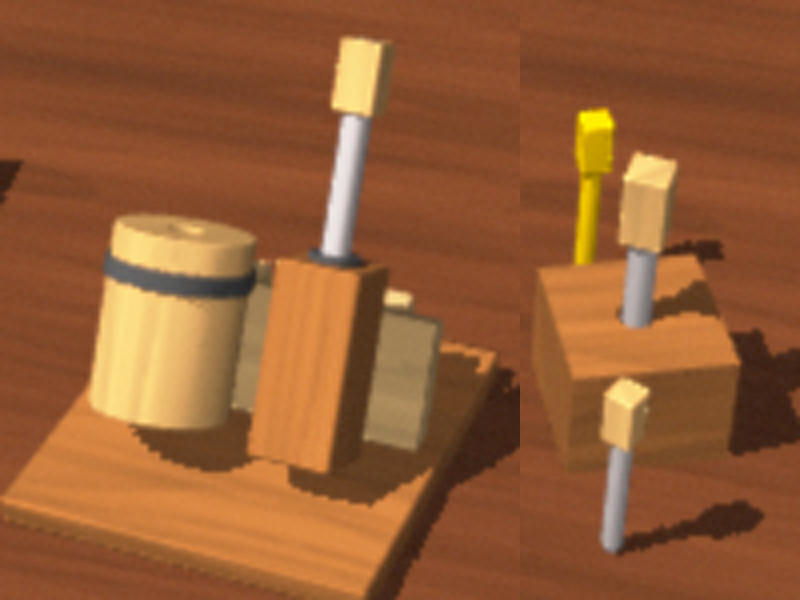

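View pics/B.png

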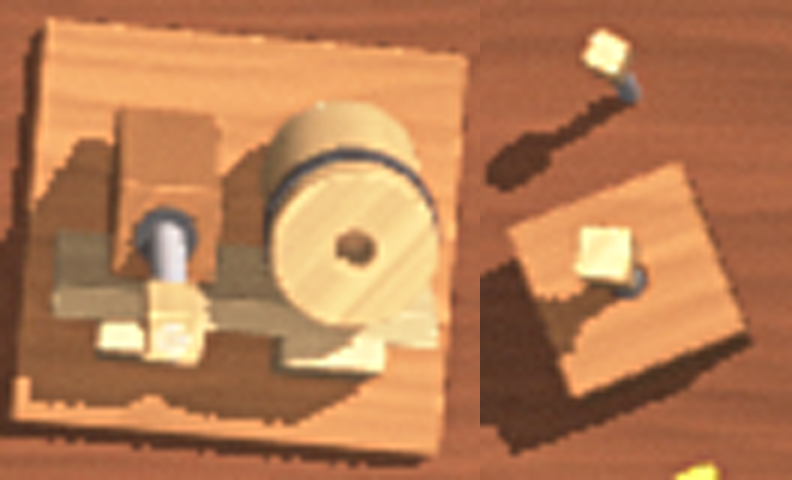

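The pictures show:
- **Rod:** the large wood and steel rod is in the stand, with its grip top at crop B (606,254). The small, yellow and pink rods stand free of it.
- **Mallet head:** its bore is at crop B (356,247) and crop A (190,231).
- **Gauge post:** its grip is at crop B (178,325) and crop A (362,75), leaning towards world -x.

Next I fit the models to these points.

```bash
cat > h.py <<'E'
import numpy as np, cv2
from scipy.optimize import least_squares
K={'s':np.array([[555.9,0,327.6],[0,555.9,237.6],[0,0,1]]),'t':np.array([[523.4,0,318.3],[0,523.4,236.6],[0,0,1]])}
P={'s':np.array([[-0.2606,0.5529,-0.7915,1.5409],[0.9654,0.1458,-0.216,0.2592],[-0.0041,-0.8204,-0.5718,0.8789]]),
't':np.array([[0.0097,-0.9949,0.1006,0.4267],[-0.9998,-0.0112,-0.014,0.0153],[0.0151,-0.1004,-0.9948,1.6167]])}
def proj(c,X):
    p=(np.atleast_2d(X)-P[c][:,3])@P[c][:,:3]; q=p@K[c].T; return q[:,:2]/q[:,2:]
def Rz(a): return np.array([[np.cos(a),-np.sin(a),0],[np.sin(a),np.cos(a),0],[0,0,1]])
def px(x0,y0,k,pts): return np.array([x0,y0])+(np.array(pts,float)+.5)/k-.5
def sq(w,d,z): return np.array([[w/2,d/2,z],[w/2,-d/2,z],[-w/2,-d/2,z],[-w/2,d/2,z]])
def fit(obs,x0):  # obs: (cam, fn(params)->pts, pixels)
    f=lambda p:np.concatenate([(proj(c,g(p))-u).ravel() for c,g,u in obs])
    r=least_squares(f,x0); return r.x,np.sqrt(np.mean(r.fun**2))
def backproj(c,u,z):
    d=P[c][:,:3]@np.linalg.solve(K[c],np.array([u[0],u[1],1.])); o=P[c][:,3]; return o+d*(z-o[2])/d[2]
E
python3 - <<'E'
from h import *
Bj=lambda p:px(320,178,6,p)
Bs=lambda p:px(228,178,6,np.array(p)-[480,0])
Aj=lambda p:px(200,200,4,p)
As=lambda p:px(380,225,4,np.array(p)-[520,0])
# stand; order found by yaw guess: corner list +x+y first in rotated frame
put=lambda m:(lambda p:m@Rz(p[2]).T+[p[0],p[1],0])
top=Bs([(508,232),(682,163),(748,333),(575,397)]); sc=As([(575,378),(738,363),(695,255),(540,268)])
for p in top: print('top corner',backproj('t',p,.07).round(4))
for p in sc: print('scene corner',backproj('s',p,.07).round(4))
x,e=fit([('t',put(sq(.09,.09,.07)),top)],[.65,.12,.4]);print('stand top',x,e)
# rod grip top face centre per camera
print('rod grip T',backproj('t',Bs([(606,254)])[0],.17).round(4),'S',backproj('s',As([(649,170)])[0],.17).round(4))
for u in [(583,227),(632,230),(633,280),(577,278)]: print(' gT',backproj('t',Bs([u])[0],.17).round(4))
for u in [(622,178),(637,153),(677,160),(660,188)]: print(' gS',backproj('s',As([u])[0],.17).round(4))
print('mouth T',backproj('t',Bj([(356,246)])[0],.132).round(4),'S',backproj('s',Aj([(188,232)])[0],.132).round(4))
for u in [(47,18),(468,58),(437,458),(15,418)]: print(' base',backproj('t',Bj([u])[0],.018).round(4))
for u in [(0,500),(365,597),(497,352)]: print(' baseS',backproj('s',Aj([u])[0],.018).round(4))
for n,c,u in [('yel','t',(264,259)),('pink','t',(208,225)),('small','t',(249,187))]: print(n,backproj(c,u,.1).round(3))
for n,u in [('yel',(398,256)),('pink',(471,280)),('small',(406,325))]:print(n,backproj('s',u,.1).round(3))
E
```

```text
top corner [0.6411 0.2501 0.07  ]
top corner [0.6767 0.1647 0.07  ]
top corner [0.5921 0.1303 0.07  ]
top corner [0.5594 0.215  0.07  ]
scene corner [0.6752 0.1653 0.07  ]
scene corner [0.6417 0.2467 0.07  ]
scene corner [0.559  0.2138 0.07  ]
scene corner [0.5924 0.1317 0.07  ]
stand top [0.61721252 0.18996311 0.38892191] 0.2850658706494297
rod grip T [0.6175 0.1893 0.17  ] S [0.6184 0.188  0.17  ]
 gT [0.63   0.2003 0.17  ]
 gT [0.6288 0.1776 0.17  ]
 gT [0.6055 0.1766 0.17  ]
 gT [0.6061 0.2025 0.17  ]
 gS [0.6286 0.1755 0.17  ]
 gS [0.6055 0.1799 0.17  ]
 gS [0.6062 0.2009 0.17  ]
 gS [0.6319 0.1955 0.17  ]
mouth T [ 0.6307 -0.1788  0.132 ] S [ 0.6288 -0.1777  0.132 ]
 base [ 0.7635 -0.0338  0.018 ]
 base [ 0.7452 -0.252   0.018 ]
 base [ 0.5375 -0.235   0.018 ]
 base [ 0.5557 -0.0191  0.018 ]
 baseS [ 0.7469 -0.2522  0.018 ]
 baseS [ 0.7644 -0.034   0.018 ]
 baseS [ 0.5541 -0.02    0.018 ]
yel [0.513 0.151 0.1  ]
pink [0.61  0.315 0.1  ]
small [0.724 0.199 0.1  ]
yel [0.493 0.144 0.1  ]
pink [0.54  0.313 0.1  ]
small [0.718 0.196 0.1  ]
```

The fits agree between the two cameras. The rod is at (0.6175, 0.189), the mouth at (0.630, -0.178, 0.132) and the jig yaw is about -4.8°. I lift first, then travel to above the stand.

>>> {"api": "step_arm", "payload": {"targets": [[1,0.1,0.1,0.68,-0.129],[1,0.1,0.1,0.68,-0.129],[1,0.1,0.2,0.68,-0.129],[1,0.2,0.4,0.68,-0.129],[1,0.3,0.6,0.68,-0.129],[1,0.419,0.781,0.68,-0.129],[1,0.419,0.781,0.68,-0.129],[1,0.419,0.781,0.68,-0.129]]}}

```text
time_s: 0.9
position: [0.3051, -0.393, 0.4009]
tcp_rot: [[0.997, -0.077, 0.001], [-0.077, -0.997, 0.002], [0.001, -0.002, -1.0]]
force: [-0.2, -0.8, 0.5]
opening: 1.0
grasp_force: 0.0
```

>>> {"api": "step_arm", "payload": {"targets": [[0.6,0.1,0.2,0,0],[0.6,0.2,0.4,0,0],[0.6,0.3,0.6,0,0],[0.6,0.419,0.781,0,0],[0.6,0.419,0.781,0,0],[0.6,0.419,0.781,0,0]]}}

```text
time_s: 1.5
position: [0.4092, -0.2001, 0.4003]
tcp_rot: [[0.997, -0.077, -0.0], [-0.077, -0.997, 0.001], [-0.0, -0.001, -1.0]]
force: [0.1, -0.0, 0.6]
opening: 0.803
grasp_force: 0.0
```

>>> {"api": "step_arm", "payload": {"targets": [[0.3,0.1,0.2,0,0],[0.3,0.2,0.4,0,0],[0.3,0.3,0.6,0,0],[0.3,0.419,0.781,0,0],[0.3,0.419,0.781,0,0],[0.3,0.419,0.781,0,0]]}}

```text
time_s: 2.1
position: [0.5145, -0.006, 0.3998]
tcp_rot: [[0.997, -0.079, -0.0], [-0.079, -0.997, -0.0], [-0.0, 0.0, -1.0]]
force: [-0.6, -0.3, -0.9]
opening: 0.648
grasp_force: 0.0
```

>>> {"api": "step_arm", "payload": {"targets": [[0.3,0.1,0.2,0,0],[0.3,0.2,0.4,0,0],[0.3,0.3,0.6,0,0],[0.3,0.419,0.781,0,0],[0.3,0.419,0.781,0,0],[0.3,0.419,0.781,0,0],[0.3,0.419,0.781,0,0]]}}

```text
time_s: 2.8
position: [0.6181, 0.1863, 0.3996]
tcp_rot: [[0.997, -0.083, -0.002], [-0.083, -0.997, -0.002], [-0.002, 0.002, -1.0]]
force: [-0.5, 0.1, -0.6]
opening: 0.65
grasp_force: 0.0
```

>>> {"api": "step_arm", "payload": {"targets": [[0.3,0,0,-0.2,0],[0.3,0,0,-0.4,0],[0.3,0,0,-0.6,0],[0.3,0,0,-0.8,0],[0.3,0,0,-0.8,0],[0.3,0,0,-0.8,0]]}}

```text
time_s: 3.4
position: [0.618, 0.1866, 0.2011]
tcp_rot: [[0.997, -0.084, -0.001], [-0.084, -0.997, -0.001], [-0.001, 0.001, -1.0]]
force: [1.1, 0.0, 1.0]
opening: 0.65
grasp_force: 0.0
```

>>> {"api": "step_arm", "payload": {"targets": [[0.3,0,0,-0.12,0],[0.3,0,0,-0.235,0],[0.3,0,0,-0.235,0],[0.3,0,0,-0.235,0],[-1,0,0,-0.235,0],[-1,0,0,-0.235,0],[-1,0,0,-0.235,0],[-1,0,0,-0.235,0],[-1,0,0,-0.235,0],[-1,0,0,-0.235,0]]}}

```text
time_s: 4.4
position: [0.618, 0.1887, 0.142]
tcp_rot: [[0.997, -0.081, 0.0], [-0.081, -0.997, 0.0], [0.0, -0.0, -1.0]]
force: [0.1, -0.1, 1.4]
opening: 0.276
grasp_force: 29.8
```

Flush grasp: the opening is 24 mm. I lift until the tip is 12 mm deep in the stand, then tilt the rod in the pads against the stand's rim.

>>> {"api": "step_arm", "payload": {"targets": [[-1,0,0,0.06,0],[-1,0,0,0.12,0],[-1,0,0,0.192,0],[-1,0,0,0.192,0],[-1,0,0,0.192,0],[-1,0,0,0.192,0]]}}

```text
time_s: 5.0
position: [0.6169, 0.1883, 0.1888]
tcp_rot: [[0.997, -0.081, -0.002], [-0.081, -0.997, -0.0], [-0.002, 0.001, -1.0]]
force: [-0.5, -0.7, -3.6]
opening: 0.275
grasp_force: 29.8
```

>>> {"api": "step_arm", "payload": {"targets": [[-1,-0.03,0.0025,0,0],[-1,-0.06,0.005,0,0],[-1,-0.099,0.008,-0.002,0],[-1,-0.13,0.011,-0.008,0],[-1,-0.16,0.013,-0.014,0],[-1,-0.189,0.0155,-0.021,0],[-1,-0.22,0.018,-0.032,0],[-1,-0.25,0.02,-0.043,0],[-1,-0.274,0.0225,-0.054,0],[-1,-0.289,0.024,-0.062,0],[-1,-0.289,0.024,-0.062,0],[-1,-0.289,0.024,-0.062,0]]}}

```text
time_s: 6.2
position: [0.5449, 0.1945, 0.1741]
tcp_rot: [[0.997, -0.081, -0.002], [-0.081, -0.997, 0.0], [-0.002, 0.0, -1.0]]
force: [2.0, 0.4, -0.5]
opening: 0.272
grasp_force: 30.0
```

```bash
python3 - <<'E'
from rig import *
import cv2,numpy as np
s=read_state();print(s['position'],s['force'],s['moment'],s['time_s'])
a=capture("scene")["color"][:,:,::-1];b=capture("top")["color"][:,:,::-1]
r=lambda im,x,y,w,h,k:cv2.resize(im[y:y+h,x:x+w],None,fx=k,fy=k,interpolation=cv2.INTER_CUBIC)
cv2.imwrite("pics/C.png",np.hstack([r(a,340,150,130,200,3),r(b,200,150,130,200,3)]))
E
```

```text
[0.54487289 0.19454257 0.17413744] [ 1.96880753  0.38957573 -0.53685016] [ 0.25465419 -0.38081498  0.06236476] 6.2
```

View pics/C.png

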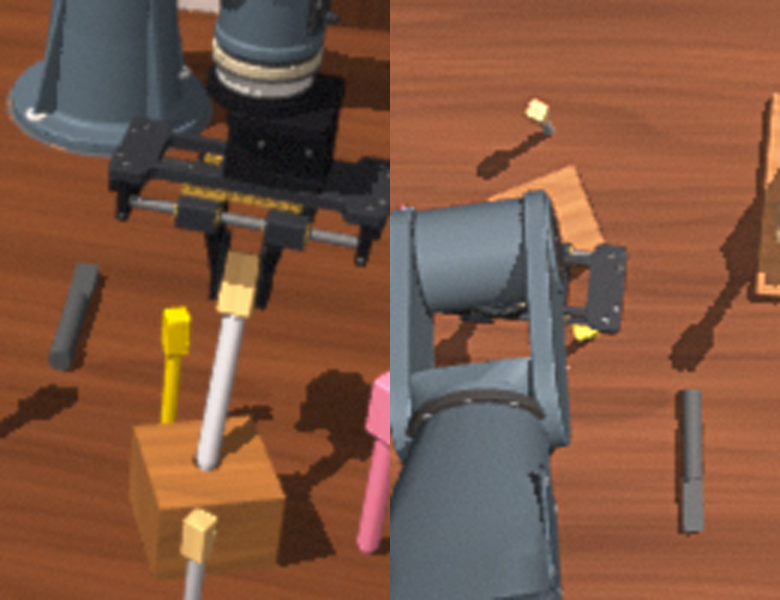

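The rod now leans about 31° towards -x, held in the jaws; its grip is at crop (238,285) and its shaft enters the stand at (207,465). I draw it out along its axis, lift clear of the post, cross over, and stop above the socket.

>>> {"api": "step_arm", "payload": {"targets": [[-1,-0.02,0.0015,0.035,0],[-1,-0.04,0.003,0.07,0],[-1,-0.04,0.003,0.2,0],[-1,-0.04,0.003,0.35,0],[-1,-0.04,0.003,0.5,0],[-1,-0.04,0.003,0.7,0],[-1,-0.04,0.003,0.85,0],[-1,-0.04,0.003,0.85,0],[-1,-0.04,0.003,0.85,0]]}}

```text
time_s: 7.2
position: [0.5341, 0.1951, 0.3873]
tcp_rot: [[0.997, -0.081, -0.001], [-0.081, -0.997, -0.0], [-0.001, 0.0, -1.0]]
force: [-0.8, -0.7, -1.9]
opening: 0.272
grasp_force: 30.0
```

>>> {"api": "step_arm", "payload": {"targets": [[-1,0,-0.1,0,0],[-1,0,-0.25,0,0],[-1,0,-0.4,0,0],[-1,0.03,-0.55,0,0],[-1,0.03,-0.735,0,0],[-1,0.03,-0.735,0,0]]}}

```text
time_s: 7.8
position: [0.5413, 0.0063, 0.3836]
tcp_rot: [[0.996, -0.088, -0.008], [-0.088, -0.996, -0.002], [-0.007, 0.003, -1.0]]
force: [-1.3, -0.0, -2.6]
opening: 0.273
grasp_force: 30.0
```

>>> {"api": "step_arm", "payload": {"targets": [[-1,0.033,-0.15,0,0],[-1,0.033,-0.3,0,0],[-1,0.033,-0.45,0,0],[-1,0.033,-0.6,0,0],[-1,0.033,-0.7,0,0],[-1,0.033,-0.735,0,0],[-1,0.033,-0.735,-0.1,0],[-1,0.033,-0.735,-0.25,0],[-1,0.033,-0.735,-0.4,0],[-1,0.033,-0.735,-0.4,0],[-1,0.033,-0.735,-0.4,0],[-1,0.033,-0.735,-0.4,0]]}}

```text
time_s: 9.0
position: [0.5526, -0.1722, 0.2887]
tcp_rot: [[0.997, -0.081, 0.003], [-0.081, -0.997, -0.001], [0.003, 0.001, -1.0]]
force: [-0.3, -0.0, -2.3]
opening: 0.272
grasp_force: 30.0
```

```bash
python3 - <<'E'
from rig import *
import cv2,numpy as np
s=read_state();print(s['position'],s['force'],s['moment'],s['time_s'])
a=capture("scene")["color"][:,:,::-1];b=capture("top")["color"][:,:,::-1]
r=lambda im,x,y,w,h,k:cv2.resize(im[y:y+h,x:x+w],None,fx=k,fy=k,interpolation=cv2.INTER_CUBIC)
cv2.imwrite("pics/D.png",np.hstack([r(a,190,130,130,150,4),r(b,330,170,70,150,4)]))
E
```

```text
[ 0.55262857 -0.17219923  0.28865934] [-0.29795012 -0.03004948 -2.271862  ] [0.04551864 0.12433957 0.02891355] 9.0
```

View pics/D.png

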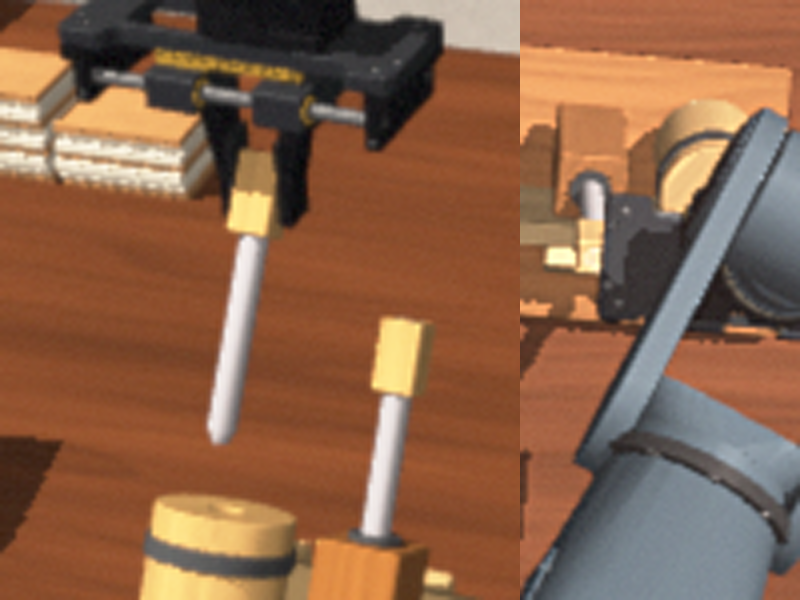

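The rod hangs above the mallet head, nearly parallel to the post. Its tip is at crop (220,442) and the bore at crop (238,510). I check the tilt against the projection.

```bash
python3 - <<'E'
from h import *
q=lambda u:px(190,130,4,[u])[0]
G=np.array([.5526,-.1722,.2997]); ex=np.array([.9967,-.081,0])
print('obs tip',q((220,442)),'gripbot',q((253,237)),'bore',q((238,508)))
M=np.array([.630,-.178,.132]);print('M',proj('s',M))
for th in (28,30,32,34):
    t=np.radians(th);a=-np.sin(t)*ex+np.cos(t)*np.array([0,0,1])
    print(th,'tip',(G-.143*a).round(4),proj('s',G-.143*a).round(1),'gripbot',proj('s',G-.028*a).round(1))
E
```

```text
obs tip [244.625 240.125] gripbot [252.875 188.875] bore [249.125 256.625]
M [[246.33725565 257.90176163]]
28 tip [ 0.6195 -0.1776  0.1734] [[246.6 240.2]] gripbot [[253.7 188.6]]
30 tip [ 0.6239 -0.178   0.1759] [[245.6 240.3]] gripbot [[253.5 188.6]]
32 tip [ 0.6281 -0.1783  0.1784] [[244.7 240.4]] gripbot [[253.3 188.5]]
34 tip [ 0.6323 -0.1787  0.1811] [[243.7 240.5]] gripbot [[253.2 188.5]]
```

>>> {"api": "step_arm", "payload": {"targets": [[-1,-0.017,0,-0.06,0],[-1,-0.017,0,-0.123,0],[-1,-0.017,0,-0.123,0],[-1,0.003,-0.002,-0.158,0],[-1,0.013,-0.003,-0.172,0],[-1,0.023,-0.003,-0.186,0],[-1,0.033,-0.004,-0.195,0],[-1,0.042,-0.004,-0.203,0],[-1,0.042,-0.004,-0.203,0],[-1,0.042,-0.004,-0.203,0]]}}

```text
time_s: 10.1
position: [0.5615, -0.1731, 0.2356]
tcp_rot: [[0.997, -0.081, -0.001], [-0.081, -0.997, 0.0], [-0.001, -0.0, -1.0]]
force: [-0.7, -0.9, -4.2]
opening: 0.27
grasp_force: 30.0
```

>>> {"api": "step_arm", "payload": {"targets": [[-1,0.012,-0.001,-0.017,0],[-1,0.024,-0.002,-0.034,0],[-1,0.035,-0.003,-0.051,0],[-1,0.046,-0.004,-0.068,0],[-1,0.057,-0.005,-0.085,0],[-1,0.057,-0.005,-0.085,0]]}}

```text
time_s: 10.7
position: [0.5754, -0.1743, 0.2148]
tcp_rot: [[0.997, -0.081, -0.002], [-0.081, -0.997, 0.001], [-0.002, -0.0, -1.0]]
force: [-6.0, 0.0, 0.8]
opening: 0.27
grasp_force: 30.0
```

>>> {"api": "step_arm", "payload": {"targets": [[-1,0.012,-0.001,-0.019,0],[-1,0.023,-0.001,-0.038,0],[-1,0.034,-0.002,-0.056,0],[-1,0.034,-0.002,-0.056,0]]}}

```text
time_s: 11.1
position: [0.5834, -0.1748, 0.2014]
tcp_rot: [[0.997, -0.081, -0.003], [-0.081, -0.997, 0.0], [-0.003, -0.0, -1.0]]
force: [-7.5, 0.5, 3.8]
opening: 0.277
grasp_force: 30.0
```

The cork's drag is felt, about 9 N along the axis. Before the gripper's body comes near the post, I release, back off upwards, and get ready to push with shut fingers.

>>> {"api": "step_arm", "payload": {"targets": [[0.2,0,0,0,0],[0.2,0,0,0,0],[0.2,0,0,0,0],[0.2,0,0,0,0],[0.2,0,0,0.1,0],[0.2,0,0,0.25,0],[0.2,0,0,0.45,0],[0.2,0,0,0.6,0],[0.2,0,0,0.6,0],[0.2,0,0,0.6,0]]}}

```text
time_s: 12.1
position: [0.5851, -0.1751, 0.3518]
tcp_rot: [[0.997, -0.081, 0.003], [-0.081, -0.997, -0.001], [0.003, 0.001, -1.0]]
force: [0.4, -0.0, -0.9]
opening: 0.605
grasp_force: 0.0
```

```bash
python3 - <<'E'
from rig import *
import cv2,numpy as np
s=read_state();print(s['position'],s['joint_positions'].round(1),s['force'],s['time_s'],s['opening'])
a=capture("scene")["color"][:,:,::-1]
cv2.imwrite("pics/E.png",cv2.resize(a[180:330,200:340],None,fx=4,fy=4,interpolation=cv2.INTER_CUBIC))
E
```

```text
[ 0.58511755 -0.17506733  0.3518414 ] [-27.1  22.8  75.2   0.   81.9  67.5] [ 3.81561125e-01 -8.37296197e-04 -9.02066275e-01] 12.1 0.6047609643925907
```

View pics/E.png

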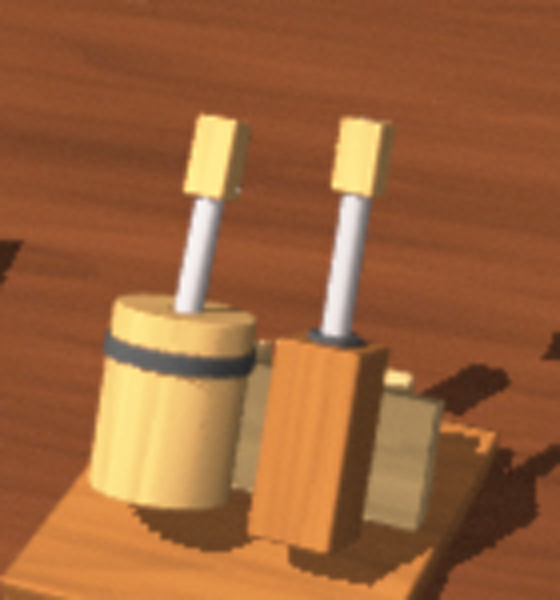

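The rod stands in the socket parallel to the post, with its grip end at crop (222,118) and the post's end at (366,121). I shut the fingers and come down onto the rod's end.

>>> {"api": "step_arm", "payload": {"targets": [[-1,0,0,0,0],[-1,0,0,0,0],[-1,0,0,-0.1,0],[-1,0,0,-0.2,0],[-1,0,0,-0.3,0],[-1,0,0,-0.38,0],[-1,0,0,-0.4,0],[-1,0,0,-0.41,0],[-1,0,0,-0.42,0],[-1,0,0,-0.42,0]]}}

```text
time_s: 13.15
position: [0.5851, -0.1752, 0.2465]
tcp_rot: [[0.997, -0.081, 0.001], [-0.081, -0.997, -0.001], [0.001, 0.001, -1.0]]
force: [-0.2, 0.5, -0.0]
opening: 0.005
grasp_force: 0.0
```

>>> {"api": "step_arm", "payload": {"targets": [[-1,0,0,-0.008,0],[-1,0,0,-0.016,0],[-1,0,0,-0.024,0],[-1,0,0,-0.024,0]]}}

```text
time_s: 13.55
position: [0.5844, -0.1749, 0.2396]
tcp_rot: [[0.997, -0.081, -0.0], [-0.081, -0.997, 0.0], [-0.0, -0.0, -1.0]]
force: [-1.1, -0.4, -0.2]
opening: 0.007
grasp_force: 0.0
```

>>> {"api": "step_arm", "payload": {"targets": [[-1,0.004,0,-0.007,0],[-1,0.008,-0.001,-0.014,0],[-1,0.012,-0.001,-0.021,0],[-1,0.012,-0.001,-0.021,0]]}}

```text
time_s: 13.95
position: [0.5876, -0.1752, 0.2341]
tcp_rot: [[0.997, -0.081, -0.001], [-0.081, -0.997, 0.0], [-0.001, -0.0, -1.0]]
force: [0.6, 0.3, 0.2]
opening: 0.008
grasp_force: 0.0
```

>>> {"api": "step_arm", "payload": {"targets": [[-1,0.004,0,-0.007,0],[-1,0.008,-0.001,-0.014,0],[-1,0.012,-0.001,-0.021,0],[-1,0.012,-0.001,-0.021,0]]}}

```text
time_s: 14.35
position: [0.5906, -0.1754, 0.2289]
tcp_rot: [[0.997, -0.081, -0.0], [-0.081, -0.997, 0.0], [-0.0, -0.0, -1.0]]
force: [0.6, -0.1, -0.5]
opening: 0.008
grasp_force: 0.0
```

```bash
python3 - <<'E'
from h import *
q=lambda u:px(200,180,4,[u])[0]
ex=np.array([.9967,-.081,0]);ey=np.array([.081,.9967,0]);ez=np.array([0,0,1.]);a=-.5*ex+.866*ez;n=.866*ex+.5*ez
M=np.array([.630,-.178,.132])
for nm,o in (('rod',0),('post',.09)):
  for s in (.1,.105,.11,.125,.13):
    E=M+o*ey+s*a
    print(nm,s,'front top corners',[(4*(proj('s',E+.012*n+k*ey)[0]-[200,180])+1.5).round(0).tolist() for k in(-.012,.012)],'bottom front',[(4*(proj('s',E-(.045 if o==0 else .04)*a+.012*n+k*ey)[0]-[200,180])+1.5).round(0).tolist() for k in(-.012,.012)], (E+.012*n).round(4))
E
```

```text
rod 0.1 front top corners [[185.0, 133.0], [224.0, 141.0]] bottom front [[173.0, 214.0], [212.0, 222.0]] [ 0.5905 -0.1748  0.2246]
rod 0.105 front top corners [[186.0, 124.0], [226.0, 132.0]] bottom front [[174.0, 205.0], [213.0, 213.0]] [ 0.588  -0.1746  0.2289]
rod 0.11 front top corners [[188.0, 115.0], [227.0, 123.0]] bottom front [[175.0, 196.0], [215.0, 204.0]] [ 0.5855 -0.1744  0.2333]
rod 0.125 front top corners [[192.0, 88.0], [231.0, 96.0]] bottom front [[179.0, 169.0], [219.0, 177.0]] [ 0.5781 -0.1738  0.2463]
rod 0.13 front top corners [[193.0, 79.0], [233.0, 87.0]] bottom front [[181.0, 160.0], [220.0, 168.0]] [ 0.5756 -0.1736  0.2506]
post 0.1 front top corners [[335.0, 163.0], [376.0, 171.0]] bottom front [[324.0, 236.0], [365.0, 244.0]] [ 0.5978 -0.0851  0.2246]
post 0.105 front top corners [[337.0, 154.0], [378.0, 162.0]] bottom front [[325.0, 227.0], [366.0, 235.0]] [ 0.5953 -0.0849  0.2289]
post 0.11 front top corners [[338.0, 145.0], [379.0, 153.0]] bottom front [[327.0, 218.0], [368.0, 226.0]] [ 0.5928 -0.0847  0.2333]
post 0.125 front top corners [[342.0, 117.0], [384.0, 125.0]] bottom front [[331.0, 190.0], [372.0, 199.0]] [ 0.5854 -0.0841  0.2463]
post 0.13 front top corners [[344.0, 108.0], [385.0, 116.0]] bottom front [[332.0, 181.0], [373.0, 189.0]] [ 0.5829 -0.0839  0.2506]
```

The fingers missed: the rod leans slightly further towards -x in its clearance. I go up, shift back in x so that the finger's front edge meets the middle of the end face, and come down again.

>>> {"api": "step_arm", "payload": {"targets": [[-1,0,0,0.07,0],[-1,0,0,0.136,0],[-1,-0.05,0.01,0.136,0],[-1,-0.107,0.018,0.136,0],[-1,-0.107,0.018,0.1,0],[-1,-0.107,0.018,0.07,0],[-1,-0.107,0.018,0.06,0],[-1,-0.107,0.018,0.05,0],[-1,-0.107,0.018,0.05,0]]}}

```text
time_s: 15.25
position: [0.5641, -0.171, 0.241]
tcp_rot: [[0.997, -0.081, -0.001], [-0.081, -0.997, 0.0], [-0.001, -0.0, -1.0]]
force: [-0.5, -0.7, 0.2]
opening: 0.005
grasp_force: 0.0
```

>>> {"api": "step_arm", "payload": {"targets": [[-1,0,0,-0.008,0],[-1,0,0,-0.016,0],[-1,0,0,-0.024,0],[-1,0,0,-0.024,0]]}}

```text
time_s: 15.65
position: [0.5637, -0.1709, 0.2355]
tcp_rot: [[0.997, -0.081, -0.0], [-0.081, -0.997, 0.0], [-0.0, -0.0, -1.0]]
force: [0.2, 0.4, -0.7]
opening: 0.009
grasp_force: 0.0
```

>>> {"api": "step_arm", "payload": {"targets": [[-1,0,0,-0.006,0],[-1,0,0,-0.012,0],[-1,0,0,-0.018,0],[-1,0,0,-0.018,0]]}}

```text
time_s: 16.05
position: [0.5636, -0.1712, 0.2327]
tcp_rot: [[0.997, -0.081, 0.0], [-0.081, -0.997, -0.001], [0.0, 0.001, -1.0]]
force: [-2.2, -0.9, 8.2]
opening: 0.005
grasp_force: 3.8
```

Contact. I push along the socket axis.

>>> {"api": "step_arm", "payload": {"targets": [[-1,0.004,0,-0.007,0],[-1,0.008,-0.001,-0.014,0],[-1,0.012,-0.001,-0.021,0],[-1,0.012,-0.001,-0.021,0]]}}

```text
time_s: 16.45
position: [0.5638, -0.1716, 0.2315]
tcp_rot: [[0.997, -0.08, -0.005], [-0.08, -0.997, -0.002], [-0.005, 0.003, -1.0]]
force: [-14.9, 1.6, 30.1]
opening: 0.001
grasp_force: 14.8
```

>>> {"api": "step_arm", "payload": {"targets": [[-1,0.004,0,-0.007,0],[-1,0.008,-0.001,-0.014,0],[-1,0.012,-0.001,-0.021,0],[-1,0.012,-0.001,-0.021,0]]}}

```text
time_s: 16.85
position: [0.5637, -0.1719, 0.2305]
tcp_rot: [[0.997, -0.079, -0.011], [-0.079, -0.997, -0.003], [-0.01, 0.004, -1.0]]
force: [-27.8, 2.9, 53.4]
opening: 0.007
grasp_force: 26.4
```

The axis force of 60 N over less than 2 mm of travel means the rod is on the hard stop, with the end face about 107 mm above the mouth. I ease off to a light contact to get a clean reference.

>>> {"api": "step_arm", "payload": {"targets": [[-1,-0.009,0,0.015,0],[-1,-0.018,0.001,0.031,0],[-1,-0.018,0.001,0.031,0],[-1,-0.018,0.001,0.031,0]]}}

```text
time_s: 17.25
position: [0.5638, -0.1716, 0.2319]
tcp_rot: [[0.997, -0.081, -0.002], [-0.081, -0.997, -0.002], [-0.002, 0.002, -1.0]]
force: [-8.7, 1.3, 17.7]
opening: 0.005
grasp_force: 8.9
```

>>> {"api": "step_arm", "payload": {"targets": [[-1,-0.02,0.002,0.035,0],[-1,-0.04,0.003,0.07,0],[-1,-0.058,0.01,0.2,0],[-1,-0.058,0.15,0.24,0],[-1,-0.058,0.27,0.24,0],[-1,-0.058,0.373,0.24,0],[-1,-0.058,0.373,0.2,0],[-1,-0.058,0.373,0.154,0],[-1,-0.058,0.373,0.154,0],[-1,-0.058,0.373,0.154,0]]}}

```text
time_s: 18.25
position: [0.5506, -0.0789, 0.2662]
tcp_rot: [[0.997, -0.083, -0.002], [-0.083, -0.997, 0.0], [-0.002, -0.0, -1.0]]
force: [0.6, 0.6, 0.1]
opening: 0.007
grasp_force: 0.0
```

```bash
python3 - <<'E'
from rig import *
import cv2,numpy as np
s=read_state();print(s['position'],s['force'],s['time_s'])
a=capture("scene")["color"][:,:,::-1]
cv2.imwrite("pics/F.png",cv2.resize(a[150:300,200:340],None,fx=4,fy=4,interpolation=cv2.INTER_CUBIC))
E
```

```text
[ 0.55063865 -0.07891923  0.26615319] [0.56131596 0.55020386 0.09393991] 18.25
```

View pics/F.png

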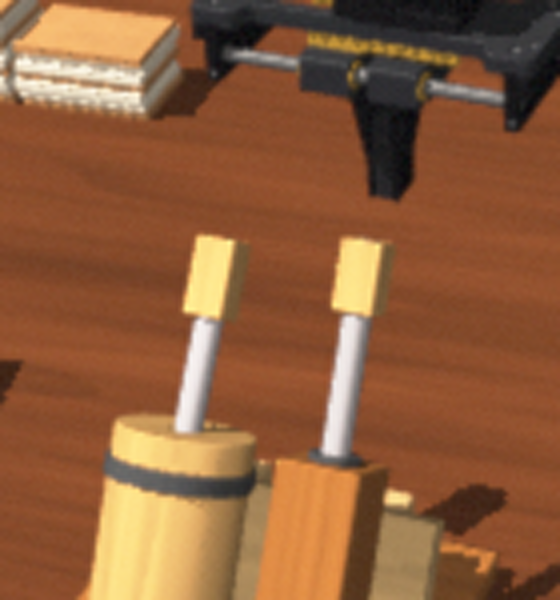

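The rod is seated where it was, with its end at crop (222,238). The post's end is at (365,240) and the shut fingers are above it at (388,195). I push the post down along its axis.

>>> {"api": "step_arm", "payload": {"targets": [[-1,0,-0.016,0,0],[-1,0.008,-0.017,-0.014,0],[-1,0.016,-0.018,-0.028,0],[-1,0.024,-0.018,-0.042,0],[-1,0.032,-0.019,-0.056,0],[-1,0.04,-0.02,-0.07,0],[-1,0.048,-0.02,-0.083,0],[-1,0.056,-0.021,-0.097,0],[-1,0.064,-0.022,-0.111,0],[-1,0.068,-0.022,-0.118,0],[-1,0.068,-0.022,-0.118,0],[-1,0.068,-0.022,-0.118,0]]}}

```text
time_s: 19.5
position: [0.5679, -0.0834, 0.2374]
tcp_rot: [[0.997, -0.081, 0.0], [-0.081, -0.997, 0.0], [0.0, -0.0, -1.0]]
force: [-0.4, 0.5, -0.0]
opening: 0.005
grasp_force: 0.4
```

```bash
python3 - <<'E'
from rig import *
import numpy as np
s=read_state();a=np.array([-.4984,.0405,.866]);print(s['position'],s['force'],(s['position']-[.5637,-.1713,.2326])@a)
E
```

```text
[ 0.56790122 -0.08341311  0.23743699] [-0.38085319  0.46322676 -0.01823515] 0.00565436251988643
```

>>> {"api": "step_arm", "payload": {"targets": [[-1,0.004,0,-0.007,0],[-1,0.007,-0.001,-0.013,0]]}}

```text
time_s: 19.7
position: [0.5696, -0.0836, 0.2344]
tcp_rot: [[0.997, -0.081, -0.0], [-0.081, -0.997, 0.0], [-0.0, -0.0, -1.0]]
force: [-0.8, 1.7, 2.9]
opening: 0.006
grasp_force: 1.5
```

```bash
python3 - <<'E'
from rig import *
import numpy as np, cv2
s=read_state();a=np.array([-.4984,.0405,.866]);print(s['position'],s['force'],(s['position']-[.5637,-.1713,.2326])@a)
a=capture("scene")["color"][:,:,::-1]
cv2.imwrite("pics/G.png",cv2.resize(a[170:300,220:330],None,fx=4.5,fy=4.5,interpolation=cv2.INTER_CUBIC))
E
```

```text
[ 0.56956816 -0.08355938  0.23437053] [-0.83084248  1.69438259  2.93775413] 0.0021620816523624875
```

View pics/G.png

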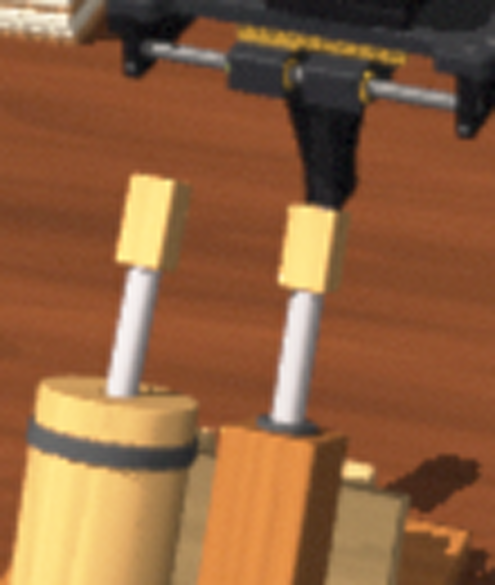

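The fingers sit on the post's end at crop (318,207) and push it with about 3 N. The rod's end is at (157,178). By the image the ends are level within about 1 mm, and by the contact geometry 2 mm remain, so I push 1 mm more.

>>> {"api": "step_arm", "payload": {"targets": [[-1,0.002,0,-0.003,0],[-1,0.002,0,-0.004,0],[-1,0.002,0,-0.004,0]]}}

```text
time_s: 20.05
position: [0.5702, -0.0836, 0.2333]
tcp_rot: [[0.997, -0.081, 0.0], [-0.081, -0.997, 0.0], [0.0, -0.0, -1.0]]
force: [-1.4, 1.6, 1.9]
opening: 0.008
grasp_force: 1.3
```

>>> {"api": "step_arm", "payload": {"targets": [[-1,-0.02,0.002,0.035,0],[-1,-0.04,0.003,0.07,0],[-1,-0.06,0.005,0.2,0],[-1,-0.2,0.01,0.4,0],[-1,-0.4,0.01,0.5,0],[-1,-0.5,0.01,0.5,0],[-1,-0.5,0.01,0.5,0],[-1,-0.5,0.01,0.5,0]]}}

```text
time_s: 20.85
position: [0.445, -0.0815, 0.3596]
tcp_rot: [[0.997, -0.082, 0.003], [-0.082, -0.997, -0.001], [0.003, 0.001, -1.0]]
force: [0.6, -1.0, -0.1]
opening: 0.009
grasp_force: 0.0
```

```bash
python3 - <<'E'
from rig import *
import cv2,numpy as np
s=read_state();print(s['position'],s['force'],s['time_s'])
a=capture("scene")["color"][:,:,::-1]; b=capture("top")["color"][:,:,::-1]
cv2.imwrite("pics/S9.png",a); cv2.imwrite("pics/T9.png",b)
cv2.imwrite("pics/H.png",cv2.resize(a[200:275,235:305],None,fx=8,fy=8,interpolation=cv2.INTER_CUBIC))
E
```

```text
[ 0.44497184 -0.0814599   0.35955775] [ 0.59541695 -0.96993402 -0.10286301] 20.85
```

View pics/H.png

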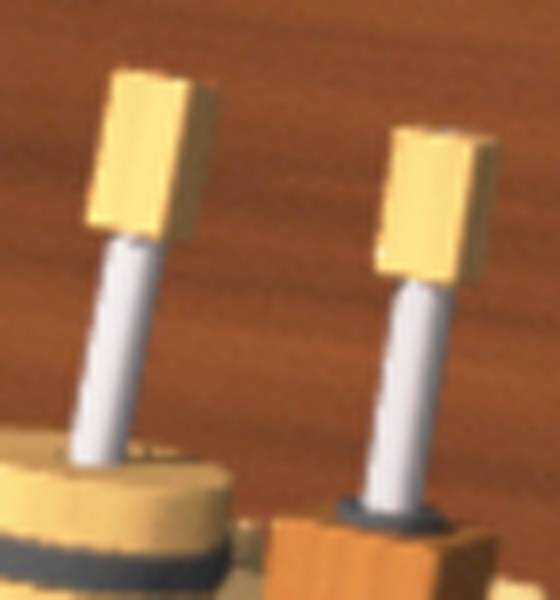

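Both ends are free now. In this crop the rod grip's front corners are (112,72), (188,82), (87,225) and (165,237). The post grip's are (393,128), (472,136), (377,270) and (455,283). I fit both to check the level.

```bash
python3 - <<'E'
from h import *
from scipy.spatial.transform import Rotation as R
ex=np.array([.9967,-.081,0]);ey=np.array([.081,.9967,0]);ez=np.array([0,0,1.]);a=-.5*ex+.866*ez;n=.866*ex+.5*ez
M=np.array([.630,-.178,.132])
q=lambda u:px(235,200,8,u)
ro=q([(112,72),(188,82),(87,225),(165,237)]);po=q([(393,128),(472,136),(377,270),(455,283)])
def corners(o,s,tx,ty,L):
    r=R.from_rotvec(ty*n*0+tx*ey+ty*n).as_matrix(); p0=M+o*ey-.026*a
    return np.array([p0+r@((s-z+.026)*a+.012*n+k*ey) for z in(0,L) for k in(-.012,.012)])
def f(p):
    sr,sp,tx,ty,du,dv=p
    return np.concatenate([(proj('s',corners(0,sr,tx,ty,.045))-ro+[du,dv]).ravel(),(proj('s',corners(.09,sp,0,0,.04))-po+[du,dv]).ravel(),[tx/.03*.3,ty/.03*.3,du*.3,dv*.3]])
r=least_squares(f,[.107,.107,0,0,0,0]);print(r.x.round(4),'rms',np.sqrt(np.mean(r.fun[:16]**2)).round(2),'diff mm',1e3*(r.x[1]-r.x[0]))
E
```

```text
[ 0.1116  0.112  -0.0524 -0.0157 -0.2789  0.0949] rms 0.47 diff mm 0.4642977529415032
```

Image and contact geometry agree: the ends are level within about 1 mm, and the robot is clear of everything.

```bash
python3 -c "
from rig import *
print(hand_in())"
```

```text
the job is handed in; nothing more can be done
None
```

I handed the job in (no verdict came back): the rod is home on the hard stop, held up to a 60 N push; the post's end is level with the rod's to about 1 mm by camera and contact; the robot is clear, and nothing touched the paper stack, punch or mallet.

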